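# Open the two ball-lever air valves on the taping bench

## Task

The tape-and-reel machine needs air: on the four-valve manifold, throw the two levers that end in a round ball over to their far stops, away from the robot, so that both valves are open. Leave the two plain pin levers, one shut and one open, exactly as they are.

Things in the scene. Friction and masses are not known exactly. Their poses are not given: they have to be found in the camera images.
- manifold: Aluminium bar 236 (along y) x 76 x 30 mm tall, fixed, turned up to 20 deg; origin under its centre, x axis away from the robot. On it, side by side at 44 mm pitch, four grey valve blocks 56 x 40 mm, tops 60 mm above the table (steel collar 4 mm more), one lever each: two with balls, two plain pins, in any order. Nothing near it is taller than the levers.
- ball_a_tip (a point): First ball lever: centre of its black ball, 22 mm across, on an 8 mm stem, 50 mm from the pivot (60 mm above the table, on the middle of the valve's top). Height 104 mm at either end of the swing, 110 midway. y axis: pivot line, along the row. x axis: the opening throw, level when shut, pitching down with the lever; the ball is 50 mm x sin(q - 0.5) past the pivot along it at joint value q.
- ball_a (a joint): Lean of the first ball lever, rad: 0 = shut, leaning 0.5 rad from vertical to the robot side (-x of the manifold); 1.0 = open, at its stop, leaning 0.5 rad the other way. Starts near 0. Stiff hinge, no spring or snap: about 2 N at the ball moves it and it stays where it is left.
- ball_b_tip (a point): Second ball lever: centre of its black ball, 22 mm across, on an 8 mm stem, 50 mm from the pivot (60 mm above the table, on the middle of the valve's top). Height 104 mm at either end of the swing, 110 midway. y axis: pivot line, along the row. x axis: the opening throw, level when shut, pitching down with the lever; the ball is 50 mm x sin(q - 0.5) past the pivot along it at joint value q.
- ball_b (a joint): Lean of the second ball lever, rad: 0 = shut, leaning 0.5 rad from vertical to the robot side (-x of the manifold); 1.0 = open, at its stop, leaning 0.5 rad the other way. Starts near 0. Stiff hinge, no spring or snap: about 2 N at the ball moves it and it stays where it is left.
- pin_c_tip (a point): Pin lever that stands shut, a bystander: centre of the rounded end of a straight slim black handle, 10 mm in diameter, no ball, 50 mm from its pivot. Hinged just like the ball levers, in the same row; axes likewise.
- pin_d_tip (a point): Pin lever that stands open, a bystander: centre of the rounded end of a straight slim black handle, 10 mm in diameter, no ball, 50 mm from its pivot. Hinged just like the ball levers, in the same row; axes likewise.

How it is judged:
By the outcome, as a careful person would: the job done as asked, in the order asked, and still so for the second after the job is handed in, with the robot touching nothing.
It also fails if it takes over 32 s, if anything falls off the work surface, if the arm or the gripper's body presses on something with over 40 N, if the wrist force passes 120 N, or if a joint passes its speed limit or range.

## Robot

A 6-joint arm with a two-finger parallel gripper is mounted at the origin on the work surface. World frame = base frame: x ahead of the robot, y to its left, z up, the work surface at z = 0. Lengths are in m, angles in rad, forces in N, time in s.
With the tool pointing down it reaches from about 0.375 to 0.975 m from the base axis. Payload 3.8 kg.
Tool frame: the origin (TCP) lies midway between the tips of the shut fingers; the grasp point (between the pads) lies 19 mm behind it; x points along the fingers, z is the direction in which the jaws open and shut, and the axes are right-handed (so a half turn about x gives the same grasp; the last joint's range is limited). The gripper opens to 85 mm and grips with 20 to 120 N. Pads are 22 mm wide; open, the fingers measure 114 mm over their backs; the gripper's body (76 mm by 85 mm) begins 54 mm behind the grasp point. The pads swing forward as they close: fully open they stand 13 mm farther back than shut.
Start: joints at [-0.037, 0.264, 1.604, -0, 1.274, -0.037], TCP at [0.675, -0, 0.231] pointing down, gripper open.
Joint ranges: [-2.63, 2.63], [-0.94, 2.18], [0.31, 2.57], [-1.31, 4.45], [0, 2.66], [-2.55, 2.55]. Speed limits (rad/s): [2.57, 2.57, 3.14, 3.14, 3.14, 3.14].

## Interface

Orientations are given as a rotation vector (axis times angle).
In Python, from workcell import * gives the robot as it stands. The module is installed in compiled form; this text tells all that it offers.
- The arm moves only by the tool carry_out, never from a script. Its arguments are lists of equal length, an entry for each row: "offset": the shift along the tool's x, y, z in cm, a list of three; "delta_rot": the turn, a rotation vector about the tool's x, y, z in degrees, a list of three. A call has exactly 5 rows; each row shifts and turns the commanded pose from where the row before left it, along the tool's axes as they then stand; what a row does not reach is not made up. A row lasts 1/12 s, in which the tool goes at most 41.7 mm and 7.16 degrees, less where a joint would pass 70% of its speed; a pose out of reach is approached as far as the arm can. A call is refused whole if a number of a shift passes 4.17 or a number of a turn 7.16, either way. A call with a gripper value outside its range is refused whole. "fingers" is the opening, from -1 (shut) to 1 (fully open), set as the call begins (left out, the last holds). The fingers move at their own pace and stop on an object; "newtons" is the grip in N (left out, the last holds). Time passes only in rows, so rows that do not move let the fingers close, or fill a call up. It gives the time, the measured TCP pose, the force and the opening at its end, in the units of the state.
- read_state(): the state, without advancing time (a new reading comes with each control period).
- read_camera(name): name is "scene" or "side" or "wrist"; returns (picture, depth): 480x640x3 uint8, red, green, blue; 480x640 float32, m along the optical axis (not along the pixel's ray), 0 where there is no reading.
- get_calibration(name): a dict with "fx", "fy", "cx", "cy" (pixels), "distortion" ([k1, k2, p1, p2, k3] as OpenCV has them; the pictures are not rectified), "R" (3x3) and "t" (3): a world point X has camera coordinates R X + t; the wrist camera has in their place "mount" (4x4, takes a point from camera to tool coordinates, whose origin is the TCP and whose axes are the tool frame's). Camera axes: x right, y down, z forward; pixel columns grow to the right and rows downward; lengths in m; the calibration is good to about 2 mm. A picture is of the moment at which its call begins: read the wrist's pose just before it. get_calibration takes no time and is no camera call.
- finish_job(): hands the job in, once; it reports no verdict.
The state is a dict: "time": time; "q": joint angles; "joint_vel": joint speeds; "joint_torque": joint torques, N m; "tool_pos": TCP position; "tcp_rot": TCP orientation; "wrist_force": force on the tool from outside, world axes, zero at the start; "torque": the same for the moment, N m; "width": opening from 0.0 (shut) to 1.0 (fully open).
Only numpy, scipy, OpenCV 4.12 (cv2) and the standard library are available. Lean on these libraries where they do the work, as an engineer would, in place of code of your own. Each camera call takes 0.05 s, during which the arm holds its last target. There are 200 camera calls.

## Working session

There is one attempt and no reset: what is moved stays moved. The work goes in short steps, Python scripts to look and compute and a tool call to move; the robot and the scene stay as the last step left them, time stands still between calls to the robot, and variables do not carry over. Pictures are saved under pics/ and viewed, about 8 in all and at most 12, crops included, and the job is handed in when it is done.

Besides the shell and the picture viewer there is one more tool, called after "Request:" by a JSON object that holds its "name" and its "arguments", one argument or row to a line. carry_out: Moves the arm, as the interface text tells. Its arguments: {"type":"object","properties":{"offset":{"type":"array"},"delta_rot":{"type":"array"},"fingers":{"type":"number"},"newtons":{"type":"number"}},"required":["offset","delta_rot"]}

```bash
mkdir -p pics
python3 - <<'E'
from workcell import *
import cv2,numpy as np
s=read_state();print(s['time'],s['tool_pos'],s['tcp_rot'],s['width'])
out=[]
for n in("scene","side","wrist"):
    p,d=read_camera(n);np.savez(f'{n}0.npz',p=p,d=d);c=get_calibration(n)
    print(n,{k:np.round(v,3).tolist() for k,v in c.items()})
    out.append(p)
q=[cv2.resize(o,(400,300)) for o in out]
im=np.vstack([np.hstack(q[:2]),np.hstack([q[2],q[2]*0])])
cv2.imwrite('pics/a.png',im[:,:,::-1])
E
```

```text
0.0 [6.74261866e-01 4.15579104e-05 2.29927136e-01] [4.24703053e-05 1.57308503e+00 9.46076963e-05] 0.9975818593192364
scene {'fx': 598.173, 'fy': 598.173, 'cx': 314.752, 'cy': 240.659, 'distortion': [-0.012, 0.0, 0.0, 0.0, 0.0], 'R': [[0.797, 0.604, -0.019], [0.346, -0.482, -0.805], [-0.495, 0.634, -0.593]], 't': [-0.464, -0.106, 1.078]}
side {'fx': 615.329, 'fy': 615.329, 'cx': 326.582, 'cy': 238.312, 'distortion': [-0.142, 0.0, 0.0, 0.0, 0.0], 'R': [[-0.885, -0.465, -0.014], [-0.347, 0.679, -0.647], [0.31, -0.568, -0.763]], 't': [0.503, 0.219, 0.77]}
wrist {'fx': 331.393, 'fy': 331.393, 'cx': 316.314, 'cy': 238.539, 'distortion': [-0.044, 0.0, 0.0, 0.0, 0.0], 'mount': [[0.001, -0.266, 0.964, -0.143], [0.0, -0.964, -0.266, 0.068], [1.0, 0.0, -0.001, -0.0], [0.0, 0.0, 0.0, 1.0]]}
```

View pics/a.png

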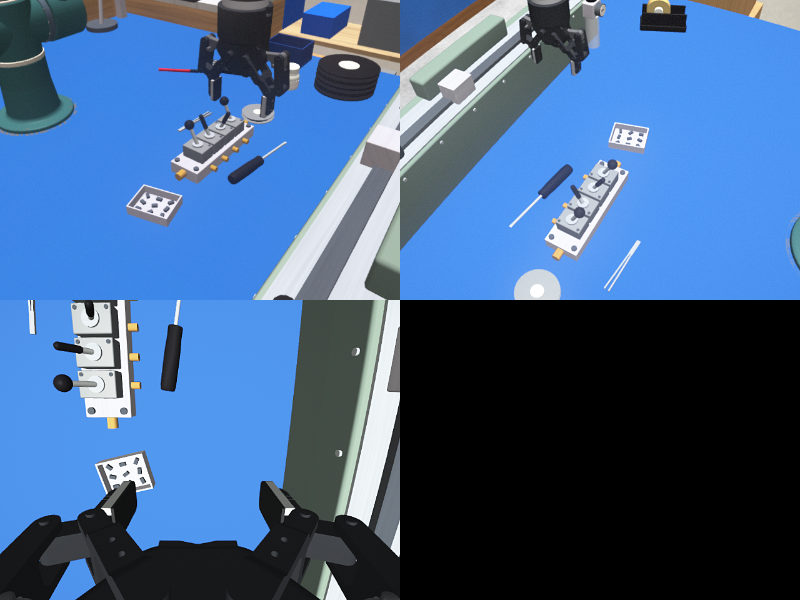

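The overview shows the manifold between the tray and the tweezers; the balls are at about scene (197,114) and (223,100), and side (612,163) and (578,212), in half-scaled pixels. Next I'll enlarge both views.

Run:
```python
import cv2,numpy as np
a=np.load('scene0.npz')['p'][140:300,260:420];b=np.load('side0.npz')['p'][240:420,220:400]
im=np.hstack([cv2.resize(a,(400,400),interpolation=2),cv2.resize(b,(400,400),interpolation=2)])
cv2.imwrite('pics/b.png',im[:,:,::-1])
```

```text
(no output)
```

View pics/b.png

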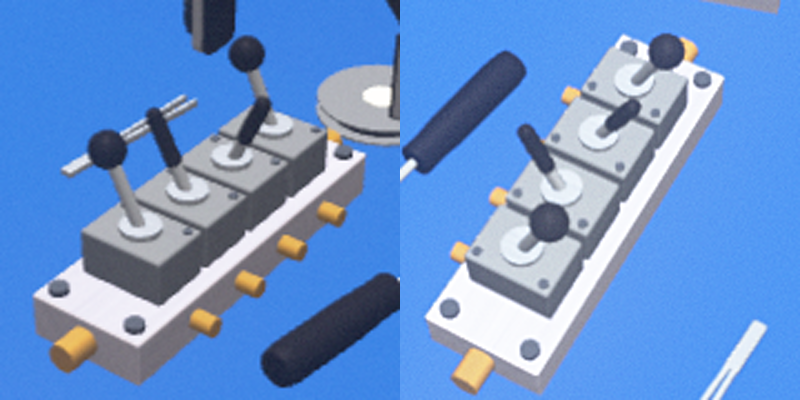

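Row order from the −y end: ball, shut pin, open pin, ball. Now I'll triangulate the tips.

```bash
cat > h.py <<'E'
from workcell import *
import cv2,numpy as np
from scipy.spatial.transform import Rotation as Ro
def ray(n,uv):
    c=get_calibration(n);K=np.array([[c['fx'],0,c['cx']],[0,c['fy'],c['cy']],[0,0,1]])
    x=cv2.undistortPoints(np.array([[uv]],float),K,np.array(c['distortion'],float))[0,0]
    R,t=np.array(c['R']),np.array(c['t']);d=R.T@[x[0],x[1],1];return -R.T@t,d/np.linalg.norm(d)
def tri(a,b):
    A=0;B=0
    for n,uv in(("scene",a),("side",b)):
        o,d=ray(n,uv);P=np.eye(3)-np.outer(d,d);A=A+P;B=B+P@o
    X=np.linalg.solve(A,B);e=[np.linalg.norm(np.cross(X-ray(n,u)[0],ray(n,u)[1])) for n,u in(("scene",a),("side",b))]
    return X,max(e)
E
python3 - <<'E'
from h import *
S=lambda x,y:(260+x*.4-.3,140+y*.4-.3)
D=lambda x,y:(220+(x-400)*.45-.3,240+y*.45-.3)
T={}
for k,a,b in(("b1",S(107,150),D(666,51)),("b2",S(247,53),D(549,222)),("pinshut",S(155,115),D(630,107)),("pinopen",S(263,103),D(526,132)),
 ("col1",S(140,225),D(634,78)),("col4",S(273,125),D(522,246))):
    X,e=tri(a,b);T[k]=X;print(k,np.round(X*1000,1),round(e*1000,1))
v=T["b2"]-T["b1"];print(np.degrees(np.arctan2(v[1],v[0]))-90,np.hypot(*v[:2]))
v=T["col4"]-T["col1"];print(np.degrees(np.arctan2(v[1],v[0]))-90,np.hypot(*v[:2]))
E
```

```text
b1 [504.1  80.9 105.6] 0.9
b2 [506.8 213.5 106.9] 0.6
pinshut [503.7 125.9 105.5] 1.2
pinopen [547.2 169.3 107.4] 0.5
col1 [526.3  80.3  65. ] 0.9
col4 [527.7 213.   64. ] 0.8
-1.179288332756272 0.13258634586123205
-0.5890459206717651 0.13273965971290236
```

Request:
{"name": "carry_out", "arguments": {
  "offset": [
    [0,1.35,-3.6],
    [0,1.35,-3.6],
    [0,1.35,-3.6],
    [0,1.35,-3.6],
    [0,1.35,-3.6]
  ],
  "delta_rot": [
    [0,0,0],
    [0,0,0],
    [0,0,0],
    [0,0,0],
    [0,0,0]
  ],
  "fingers": -1,
  "newtons": 30
}}

```text
time: 0.57
tool_pos: [0.493, 0.0679, 0.2306]
tcp_rot: [0.001, 1.572, -0.0]
wrist_force: [-0.5, 0.6, 0.8]
width: 0.302
```

Request:
{"name": "carry_out", "arguments": {
  "offset": [
    [0,1.35,-3.4],
    [0,0,0],
    [0,0,0],
    [0,0,0],
    [0,0,0]
  ],
  "delta_rot": [
    [0,0,0],
    [0,0,0],
    [0,0,0],
    [0,0,0],
    [0,0,0]
  ]
}}

```text
time: 0.98
tool_pos: [0.4622, 0.0808, 0.2317]
tcp_rot: [0.0, 1.57, -0.0]
wrist_force: [0.8, 0.5, 0.6]
width: -0.002
```

Request:
{"name": "carry_out", "arguments": {
  "offset": [
    [3.4,0,0],
    [3.4,0,0],
    [3.4,0,0],
    [3.4,0,0],
    [0,0,0]
  ],
  "delta_rot": [
    [0,0,0],
    [0,0,0],
    [0,0,0],
    [0,0,0],
    [0,0,0]
  ]
}}

```text
time: 1.4
tool_pos: [0.4562, 0.0798, 0.0884]
tcp_rot: [-0.0, 1.584, -0.002]
wrist_force: [-1.4, -0.5, -1.0]
width: -0.004
```

Run:
```python
from h import *
print(read_state()['tool_pos'],read_state()['wrist_force'])
a=read_camera('scene')[0][100:300,230:430];b=read_camera('side')[0][200:400,230:430]
im=np.hstack([cv2.resize(a,(400,400),interpolation=2),cv2.resize(b,(400,400),interpolation=2)])
cv2.imwrite('pics/c.png',im[:,:,::-1])
```

```text
[0.45615256 0.0797592  0.08840899] [-1.40722987 -0.47089112 -1.0066118 ]
```

View pics/c.png

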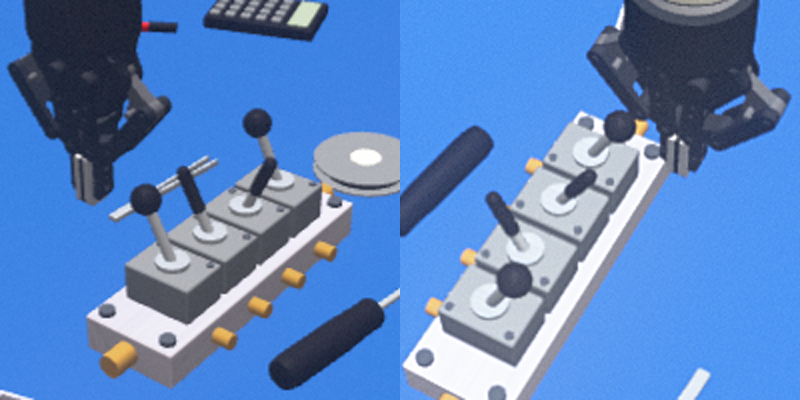

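The shut fingers stand clear on the robot side of the −y ball, at side crop (680,160), with the ball at (620,127). Pushing now.

Request:
{"name": "carry_out", "arguments": {
  "offset": [
    [-0.6,0.1,0.9],
    [0,0,0.9],
    [0,0,0.9],
    [0,0,0.9],
    [0,0,0.9]
  ],
  "delta_rot": [
    [0,0,0],
    [0,0,0],
    [0,0,0],
    [0,0,0],
    [0,0,0]
  ]
}}

```text
time: 1.92
tool_pos: [0.5127, 0.0824, 0.1102]
tcp_rot: [0.0, 1.559, 0.001]
wrist_force: [-2.1, -3.0, 18.3]
width: -0.002
```

Request:
{"name": "carry_out", "arguments": {
  "offset": [
    [0,0,0.4],
    [0,0,0.4],
    [0,0,0.4],
    [0,0,0.3],
    [0,0,0]
  ],
  "delta_rot": [
    [0,0,0],
    [0,0,0],
    [0,0,0],
    [0,0,0],
    [0,0,0]
  ]
}}

```text
time: 2.33
tool_pos: [0.5275, 0.0824, 0.1069]
tcp_rot: [0.001, 1.559, 0.001]
wrist_force: [0.2, 0.2, 4.7]
width: -0.001
```

```bash
cat > look.py <<'E'
import sys
from h import *
s=read_state();print(s['time'],s['tool_pos'],s['wrist_force'])
a=read_camera('scene')[0][120:300,240:420];b=read_camera('side')[0][220:400,230:410]
im=np.hstack([cv2.resize(a,(400,400),interpolation=2),cv2.resize(b,(400,400),interpolation=2)])
cv2.imwrite(sys.argv[1],im[:,:,::-1])
E
python3 look.py pics/d.png
```

```text
2.3333 [0.5275291  0.08242124 0.10690856] [0.23602946 0.24387879 4.73602036]
```

View pics/d.png

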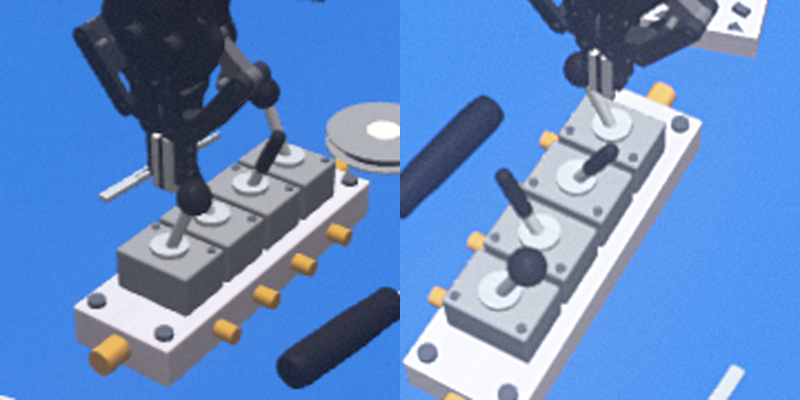

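Ball 1 has swung over, at scene crop (194,195), but the tool rode up. I'll back off a little, lower it, and push on to the stop.

Request:
{"name": "carry_out", "arguments": {
  "offset": [
    [0,0,-0.8],
    [0.5,0,0],
    [0.5,0,0],
    [0,0,0],
    [0,0,0]
  ],
  "delta_rot": [
    [0,0,0],
    [0,0,0],
    [0,0,0],
    [0,0,0],
    [0,0,0]
  ]
}}

```text
time: 2.85
tool_pos: [0.512, 0.0819, 0.0902]
tcp_rot: [-0.0, 1.573, -0.0]
wrist_force: [-0.1, -0.2, 0.3]
width: -0.0
```

Run:
```python
from h import *
X,e=tri((240+194*.45-.3,120+195*.45-.3),(230+175*.45-.3,220+70*.45-.3));print(X,e)
```

```text
[0.54655014 0.08296252 0.10798073] 0.0028877811600034036
```

Request:
{"name": "carry_out", "arguments": {
  "offset": [
    [-0.3,0,0.5],
    [0,0,0.5],
    [0,0,0.5],
    [0,0,0.3],
    [0,0,0]
  ],
  "delta_rot": [
    [0,0,0],
    [0,0,0],
    [0,0,0],
    [0,0,0],
    [0,0,0]
  ]
}}

```text
time: 3.27
tool_pos: [0.527, 0.082, 0.0938]
tcp_rot: [0.0, 1.582, -0.0]
wrist_force: [-14.2, 1.0, 10.2]
width: 0.001
```

Request:
{"name": "carry_out", "arguments": {
  "offset": [
    [0,0,0.2],
    [0,0,0.2],
    [0,0,0],
    [0,0,0],
    [0,0,0]
  ],
  "delta_rot": [
    [0,0,0],
    [0,0,0],
    [0,0,0],
    [0,0,0],
    [0,0,0]
  ]
}}

```text
time: 3.68
tool_pos: [0.5274, 0.082, 0.0937]
tcp_rot: [-0.0, 1.588, -0.001]
wrist_force: [-23.9, 0.4, 19.1]
width: -0.001
```

Firm stop at x=0.527 (24 N). Back off, lift, and go to ball 2.

Request:
{"name": "carry_out", "arguments": {
  "offset": [
    [0,0,-1.5],
    [0,0,-2.5],
    [-2,0,-2.5],
    [-4,0,0],
    [-3,0,0]
  ],
  "delta_rot": [
    [0,0,0],
    [0,0,0],
    [0,0,0],
    [0,0,0],
    [0,0,0]
  ]
}}

```text
time: 4.1
tool_pos: [0.4679, 0.0819, 0.1845]
tcp_rot: [-0.0, 1.574, -0.0]
wrist_force: [2.1, -0.0, 0.4]
width: -0.004
```

Request:
{"name": "carry_out", "arguments": {
  "offset": [
    [0,3.3,0],
    [0,3.3,0],
    [0,3.3,0],
    [0,3.3,0],
    [0,0,0]
  ],
  "delta_rot": [
    [0,0,0],
    [0,0,0],
    [0,0,0],
    [0,0,0],
    [0,0,0]
  ]
}}

```text
time: 4.52
tool_pos: [0.4711, 0.2191, 0.1853]
tcp_rot: [0.0, 1.568, 0.005]
wrist_force: [-0.1, 1.2, -0.3]
width: -0.0
```

```bash
python3 look.py pics/e.png
```

```text
4.5167 [0.47108836 0.21907679 0.18531124] [-0.11373843  1.21547954 -0.32121506]
```

View pics/e.png

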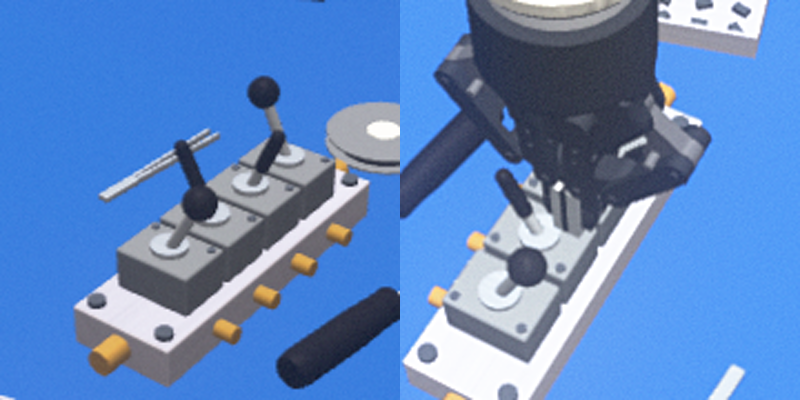

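Ball 1 now sits farther over at scene crop (200,203) and the pins are unchanged. Descending behind ball 2.

Request:
{"name": "carry_out", "arguments": {
  "offset": [
    [0,-0.5,-1.2],
    [3,0,0],
    [3,0,0],
    [3,0,0],
    [0,0,0]
  ],
  "delta_rot": [
    [0,0,0],
    [0,0,0],
    [0,0,0],
    [0,0,0],
    [0,0,0]
  ]
}}

```text
time: 5.03
tool_pos: [0.4535, 0.2058, 0.0885]
tcp_rot: [-0.002, 1.581, -0.005]
wrist_force: [-0.8, 0.2, -1.1]
width: 0.001
```

Request:
{"name": "carry_out", "arguments": {
  "offset": [
    [0,0,0.3],
    [0,0,0],
    [0,0,0],
    [0,0,0],
    [0,0,0]
  ],
  "delta_rot": [
    [0,0,0],
    [0,0,0],
    [0,0,0],
    [0,0,0],
    [0,0,0]
  ]
}}

```text
time: 5.45
tool_pos: [0.4624, 0.2094, 0.0961]
tcp_rot: [0.001, 1.568, 0.001]
wrist_force: [-1.1, -0.5, -0.1]
width: -0.002
```

Request:
{"name": "carry_out", "arguments": {
  "offset": [
    [0.2,0.4,0.4],
    [0,0,0.5],
    [0,0,0.5],
    [0,0,0.5],
    [0,0,0.5]
  ],
  "delta_rot": [
    [0,0,0],
    [0,0,0],
    [0,0,0],
    [0,0,0],
    [0,0,0]
  ]
}}

```text
time: 5.87
tool_pos: [0.485, 0.2131, 0.0923]
tcp_rot: [-0.0, 1.572, -0.0]
wrist_force: [-5.3, 0.4, 3.8]
width: 0.0
```

Request:
{"name": "carry_out", "arguments": {
  "offset": [
    [0,0,0.5],
    [0,0,0.5],
    [0,0,0.5],
    [0,0,0.5],
    [0,0,0.5]
  ],
  "delta_rot": [
    [0,0,0],
    [0,0,0],
    [0,0,0],
    [0,0,0],
    [0,0,0]
  ]
}}

```text
time: 6.28
tool_pos: [0.5106, 0.213, 0.0923]
tcp_rot: [-0.0, 1.571, -0.0]
wrist_force: [-0.7, 0.3, 1.8]
width: 0.0
```

Request:
{"name": "carry_out", "arguments": {
  "offset": [
    [0,0,0.4],
    [0,0,0.4],
    [0,0,0.3],
    [0,0,0.2],
    [0,0,0]
  ],
  "delta_rot": [
    [0,0,0],
    [0,0,0],
    [0,0,0],
    [0,0,0],
    [0,0,0]
  ]
}}

```text
time: 6.7
tool_pos: [0.5231, 0.2129, 0.0918]
tcp_rot: [-0.0, 1.571, -0.0]
wrist_force: [-0.0, -0.8, -0.2]
width: -0.001
```

Request:
{"name": "carry_out", "arguments": {
  "offset": [
    [0,0,0.2],
    [0,0,0.2],
    [0,0,0.2],
    [0,0,0],
    [0,0,0]
  ],
  "delta_rot": [
    [0,0,0],
    [0,0,0],
    [0,0,0],
    [0,0,0],
    [0,0,0]
  ]
}}

```text
time: 7.12
tool_pos: [0.528, 0.2128, 0.0918]
tcp_rot: [-0.0, 1.573, -0.0]
wrist_force: [-4.7, 0.9, -1.0]
width: 0.001
```

Request:
{"name": "carry_out", "arguments": {
  "offset": [
    [0,0,0.2],
    [0,0,0.1],
    [0,0,0],
    [0,0,0],
    [0,0,0]
  ],
  "delta_rot": [
    [0,0,0],
    [0,0,0],
    [0,0,0],
    [0,0,0],
    [0,0,0]
  ]
}}

```text
time: 7.53
tool_pos: [0.5284, 0.2128, 0.0916]
tcp_rot: [-0.001, 1.578, -0.001]
wrist_force: [-12.8, -0.3, 5.0]
width: -0.001
```

Request:
{"name": "carry_out", "arguments": {
  "offset": [
    [0,0,0.2],
    [0,0,0.1],
    [0,0,0],
    [0,0,0],
    [0,0,0]
  ],
  "delta_rot": [
    [0,0,0],
    [0,0,0],
    [0,0,0],
    [0,0,0],
    [0,0,0]
  ]
}}

```text
time: 7.95
tool_pos: [0.5286, 0.2128, 0.0914]
tcp_rot: [-0.001, 1.584, -0.001]
wrist_force: [-20.1, -0.5, 10.3]
width: 0.001
```

Request:
{"name": "carry_out", "arguments": {
  "offset": [
    [0,0,-1.5],
    [0,0,-2.5],
    [-2,0,-2.5],
    [-4,0,0],
    [-3,0,0]
  ],
  "delta_rot": [
    [0,0,0],
    [0,0,0],
    [0,0,0],
    [0,0,0],
    [0,0,0]
  ]
}}

```text
time: 8.37
tool_pos: [0.469, 0.2129, 0.1834]
tcp_rot: [-0.001, 1.57, 0.001]
wrist_force: [1.7, -0.0, 1.0]
width: 0.003
```

Request:
{"name": "carry_out", "arguments": {
  "offset": [
    [-3,3,0],
    [-3,3,0],
    [-3,3,0],
    [-2,3,0],
    [0,0,0]
  ],
  "delta_rot": [
    [0,0,0],
    [0,0,0],
    [0,0,0],
    [0,0,0],
    [0,0,0]
  ]
}}

```text
time: 8.78
tool_pos: [0.4736, 0.338, 0.2985]
tcp_rot: [0.006, 1.558, 0.011]
wrist_force: [0.7, -0.5, 0.4]
width: 0.003
```

Request:
{"name": "carry_out", "arguments": {
  "offset": [
    [0,3,0],
    [0,3,0],
    [0,3,0],
    [0,0,0],
    [0,0,0]
  ],
  "delta_rot": [
    [0,0,0],
    [0,0,0],
    [0,0,0],
    [0,0,0],
    [0,0,0]
  ]
}}

```text
time: 9.2
tool_pos: [0.4705, 0.4225, 0.2904]
tcp_rot: [-0.001, 1.569, 0.002]
wrist_force: [0.7, 0.3, -0.2]
width: -0.002
```

```bash
python3 look.py pics/f.png
```

```text
9.2 [0.47048664 0.42251013 0.29044836] [ 0.70021227  0.30878222 -0.18836378]
```

View pics/f.png

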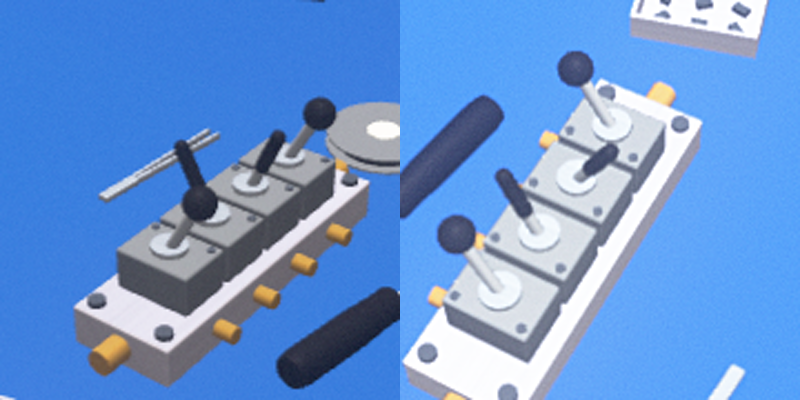

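Both balls are over: scene crop (200,203) and (319,113), side crop (575,69) and (456,234). The pins look the same. I'll check the numbers before handing in.

Run:
```python
from h import *
S=lambda x,y:(240+x*.45-.3,120+y*.45-.3)
D=lambda x,y:(230+(x-400)*.45-.3,220+y*.45-.3)
for k,a,b in(("b1",S(200,203),D(575,69)),("b2",S(319,113),D(456,234)),("pinshut",S(182,147),D(609,151)),("pinopen",S(277,136),D(507,175))):
    X,e=tri(a,b);print(k,np.round(X*1000,1),round(e*1000,1))
```

```text
b1 [549.9  81.1 104.6] 0.9
b2 [551.4 212.7 105.5] 1.0
pinshut [503.5 125.5 105.5] 0.9
pinopen [546.4 168.1 107.7] 0.0
```

```bash
python3 -c "
from workcell import *
print(finish_job())"
```

```text
the job is handed in; nothing more can be done
None
```

I threw both ball levers, the two end valves, over to their far stops with the shut fingers, then lifted clear and handed in the job at about 9.2 s.

- **At the stops:** Each push ended with the tool stalled against 20–24 N, moving only about 0.5 mm as the force rose.
- **Ball travel:** By triangulation the balls ended 44.6 and 45.8 mm farther over, at x ≈ 550–551 mm. A full swing would be about 48 mm, so this is 2–3 mm short. I put that down to measuring error and the levers not starting exactly at 0.
- **Pin levers:** The two pins measure within about 1.5 mm of where they started, so I read them as untouched.
- **What went wrong:** On the first push the tool rode up about 15 mm, with up to 18 N upward on the wrist in the readings. I backed off, lowered it and pushed ball 1 again to its stop.

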